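# Pop the T-handle and open the sliding chest cover

## Task

Open the grey bit chest: press the release button gently until the T-handle pops up, turn the handle counter-clockwise to its stop and, holding it turned, slide the cover all the way back from you, then let go. Do not strain the button or drag the cover against the engaged latch, and leave the other things on the bench where they are.

Things in the scene. Friction and masses are not known exactly. Their poses are not given: they have to be found in the camera images.
- chest: grey sheet-metal bit chest, fixed to the bench, 320 (x) x 150 (y) x 93 mm high. Origin: centre of its underside; x points to its closed rear half (away from the robot), z up. The steel cover closes the front half of its top
- release: aluminium block on the front of the cover, 48 (x) x 38 (y) x 12 mm, moves with the cover and carries the release button. Origin: centre of its top face, 101 mm above the chest's underside; axes as the chest's
- button_axis (a point): point on the release block's top face, on the button's axis (not the button's top). The round dark button, 22 mm wide, stands 8 to 20 mm above it: adjustable, differs each time, not reported. It goes 7 mm straight down against a spring (3 N at first, 9 N at its hard stop), frees the handle after about 5 mm and may then be let go. Over 20 N strains it
- handle_bar (a point): centre of the T-handle's dark steel bar, 72 x 16 x 16 mm, level, on a 12 mm stem, 80 mm behind the button. Site x: along the bar (the chest's x at rest). Latched, it is 9 mm above the cover's top face, in a frame 38 mm wide, 12 mm high, which keeps it from turning; popped up, it is 37 mm above that face, the bar's underside 17 mm above the frame
- handle (a joint): rise of the T-handle, m: 0 latched down, 0.028 popped up by its spring (about 3 N still holds it up there)
- turn (a joint): turn of the T-handle, rad: 0 at rest, grows counter-clockwise seen from above, stop at 1.3; a spring of about 0.05 to 0.13 N m turns it back whenever it is let go. It turns only when popped up. The latch is clear of its keeper from about 0.85
- cover (a joint): position of the sliding cover, m: 0 closed, 0.100 fully open against its stop; it slides along the chest's +x with about 3 N of friction and stays where it is left. While the latch is engaged it has only 3 to 9 mm of play
- tongue: steel latch tongue under the cover, turning with the handle; 60 mm long, from the handle's axis along the chest's +y at rest. Origin on the handle's axis at the cover's top face
- keeper: fixed steel block inside the chest's +y wall, just behind the tongue, which holds the closed cover. Origin 63 mm in front of the chest's centre, 78 mm above its underside
- spanner: bystander: flat grey spanner, 151 mm long, lying on the low wooden batten to the left of the chest
- offcut_a: bystander: small wooden offcut, 32 x 47 x 22 mm, on the same low batten, nearer the robot than the spanner
- blank_a: bystander: eight-sided wooden blank, 67 x 59 x 36 mm, on the second, higher batten further left

How it is judged:
On the way, in this order (a step that is already met when the one before it is completed fails the run):
1. the T-handle has popped up (value of joint handle above 0.022 m), for 0.2 s.
2. the handle is turned to unlatch (value of joint turn above 1.05 rad), for 0.2 s.
At the end, for the whole second after the job is handed in: the cover stands at least 93 mm open (of 100), at rest, and the T-handle is still popped up (at least 22 of 28 mm) (value of joint cover above 0.093 m and value of joint handle above 0.022 m and velocity of joint cover between -0.01 and 0.01 m/s); the robot touches nothing.
It fails at once if the release button or its block is strained: more than 20 N (contact force between any of the fingers, the arm and release above 20 N).
It fails at once if the cover is dragged against its engaged latch: more than 25 N between tongue and keeper (contact force between tongue and keeper above 25 N).
It fails at once if a bystander is moved by more than 25 mm (distance of any of spanner, offcut_a, blank_a from where it was at the start of the episode above 0.025 m).
It also fails if it takes over 62 s, if anything falls off the work surface, if the arm or the gripper's body presses on something with over 40 N, if the wrist force passes 120 N, or if a joint passes its speed limit or range.

## Robot

A 7-joint arm with a two-finger parallel gripper is mounted at the origin on a cart in front of the work surface, level with it; the furniture and walls round the work are solid. World frame = base frame: x ahead of the robot, y to its left, z up, the work surface at z = 0. Lengths are in m, angles in rad, forces in N, time in s.
With the tool pointing down it reaches from about 0.4 to 0.85 m from the base axis. Payload 6.9 kg.
Tool frame: the origin (TCP) lies between the finger pads; the fingertips stand 11 mm ahead of it and the grasp point (between the pads) lies 8 mm behind it (manip.tip_extent is the z of the fingertips in the tool frame, in m); z points along the fingers, y is the direction in which the jaws open and shut (so a half turn about z gives the same grasp; the last joint's range is limited). The gripper opens to 85 mm and grips with 20 to 120 N. Pads are 22 mm wide; open, the fingers measure 114 mm over their backs; the gripper's body (76 mm by 85 mm) begins 54 mm behind the grasp point. The pads swing forward as they close: fully open they stand 13 mm farther back than shut.
Start: joints at [1.254, 0.507, -0.238, 1.5, 0.126, 1.149, -0.155], TCP at [0.256, -0.57, 0.242] pointing down, gripper open.
Joint ranges: [-3.08, 3.08], [-0.24, 2.05], [-1.43, 1.35], [0, 2.5], [-1.52, 4.66], [0.17, 1.96], [-2.89, 2.89]. Speed limits (rad/s): [2.39, 2.39, 3.14, 3.14, 3.14, 3.14, 3.14].

## Interface

Orientations are given as a 3x3 rotation matrix whose columns are the frame's x, y, z axes.
In Python, from rig import manip gives the robot as it stands. The module is installed in compiled form; this text tells all that it offers.
- The arm moves only by the tool apply_moves, never from a script. Its argument "rows" is one flat list of numbers, 7 for each row, row after row: the shift along the tool's x, y, z in m, then the turn, a rotation vector about the tool's x, y, z in degrees, then the finger opening in m, from 0 to 0.0854. A call has 1 to 8 rows; each row is the pose to reach, as a shift and turn from the pose commanded when the call began, along the tool's axes at that moment; what a row does not reach only later rows make up. A row lasts 1/10 s, in which the tool goes at most 50 mm and 8.59 degrees, less where a joint would pass 70% of its speed; a pose out of reach is approached as far as the arm can. A call with a gripper value outside its range is refused whole. The fingers move at their own pace and stop on an object; "squeeze" is the grip in N (left out, the last holds). Time passes only in rows, so rows that repeat a pose let the fingers close. It gives the time, the measured TCP pose, the force and the opening at its end, in the units of the state.
- manip.get_state(): the state, without advancing time (a new reading comes with each control period).
- manip.read_camera(name): name is "side" or "top"; returns (picture, depth): 420x560x3 uint8, blue, green, red; 420x560 float32, m along the optical axis (not along the pixel's ray), 0 where there is no reading.
- manip.calibration(name): a dict with "fov_y" (degrees; the focal length in pixels is half the picture's height over the tangent of half this angle, whatever the lens; pixels are square), "cx", "cy" (the principal point, pixels), "eye" and "rotation" of the camera in the world. Camera axes: x right, y down, z forward; pixel columns grow to the right and rows downward; lengths in m; the calibration is good to about 2 mm. A picture is of the moment at which its call begins. calibration takes no time and is no camera call.
- manip.job_done(): hands the job in, once; it reports no verdict.
The state is a dict: "time_s": time; "joint_pos": joint angles; "qvel": joint speeds; "joint_torque": joint torques, N m; "eef_pos": TCP position; "tool_rot": TCP orientation; "ft_force": force on the tool from outside, world axes, zero at the start; "ft_torque": the same for the moment, N m; "opening": finger opening in m.
Only numpy, scipy, OpenCV 4.12 (cv2) and the standard library are available. Lean on these libraries where they do the work, as an engineer would, in place of code of your own. Each camera call takes 0.05 s, during which the arm holds its last target. There are 200 camera calls.

## Working session

There is one attempt and no reset: what is moved stays moved. The work goes in short steps, Python scripts to look and compute and a tool call to move; the robot and the scene stay as the last step left them, time stands still between calls to the robot, and variables do not carry over. Pictures are saved under pics/ and viewed, about 8 in all and at most 12, crops included, and the job is handed in when it is done.

Besides the shell and the picture viewer there is one more tool, called after ">>>" as a command line: name --argument value ..., lists and objects as JSON in quotes. apply_moves: Moves the arm, as the interface text tells. Its arguments: {"type":"object","properties":{"rows":{"type":"array"},"squeeze":{"type":"number"}},"required":["rows"]}

```bash
mkdir -p pics
cat > h.py <<'E'
import numpy as np, cv2
from rig import manip
def cloud(name):
    p,d=manip.read_camera(name); c=manip.calibration(name)
    f=210/np.tan(np.radians(c["fov_y"])/2)
    v,u=np.mgrid[:420,:560]
    P=np.stack([(u-c["cx"])/f*d,(v-c["cy"])/f*d,d],-1)@np.array(c["rotation"]).T+np.array(c["eye"])
    P[d==0]=np.nan
    return p,d,P
E
python3 - <<'E'
from h import *
for n in("side","top"):
    p,d,P=cloud(n); cv2.imwrite(f"pics/{n}0.png",p); np.save(f"{n}0.npy",P); print(n,manip.calibration(n))
s=manip.get_state(); print(s,manip.tip_extent)
E
```

```text
side {'fov_y': 47.54338552067878, 'cx': 278.10361704375936, 'cy': 209.1067365985384, 'eye': array([0.58813438, 0.60115718, 0.61071213]), 'rotation': array([[-0.99587461,  0.05953166, -0.06848175],
       [ 0.09041272,  0.58695157, -0.80455789],
       [-0.00770119, -0.80743039, -0.58991258]])}
top {'fov_y': 50.94169329369125, 'cx': 280.9250688551141, 'cy': 214.26517073242553, 'eye': array([ 0.36317679, -0.08564102,  0.92004098]), 'rotation': array([[ 0.04503433, -0.97382292,  0.22280223],
       [-0.99897911, -0.04469384,  0.00657294],
       [ 0.00355701, -0.22287078, -0.97484151]])}
{'time_s': 0.1, 'joint_pos': array([ 1.25445796,  0.50829765, -0.23755198,  1.50101401,  0.12569886,
        1.14890187, -0.15482734]), 'qvel': array([ 1.14166459e-04, -6.98220255e-05, -1.56208129e-03, -1.76334692e-03,
        1.21129427e-04, -4.41322263e-04, -2.74594084e-04]), 'joint_torque': array([-4.53844783e-03, -6.21841264e+01, -2.19402350e+00, -2.50204307e+01,
        1.26884901e-02,  7.84161268e-03, -1.70628260e-05]), 'eef_pos': array([ 0.25566942, -0.56984913,  0.24149655]), 'tool_rot': array([[ 9.12337922e-01,  4.09437487e-01, -6.78887277e-04],
       [ 4.09438050e-01, -9.12336715e-01,  1.48352587e-03],
       [-1.19626841e-05, -1.63143919e-03, -9.99998669e-01]]), 'ft_force': array([-0.49096601, -0.54224965,  0.10351589]), 'ft_torque': array([-0.00195287,  0.03055663, -0.07723149]), 'opening': 0.08564408805425096} 0.011
```

View pics/top0.png

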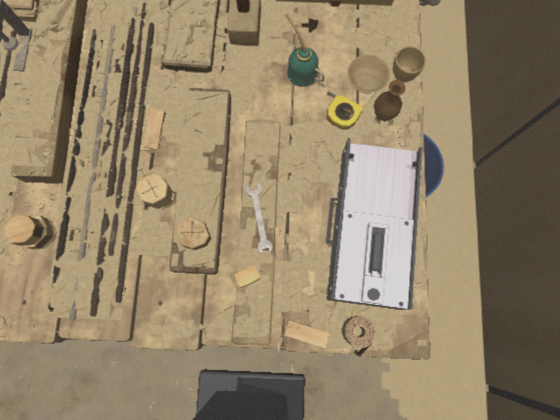

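View pics/side0.png

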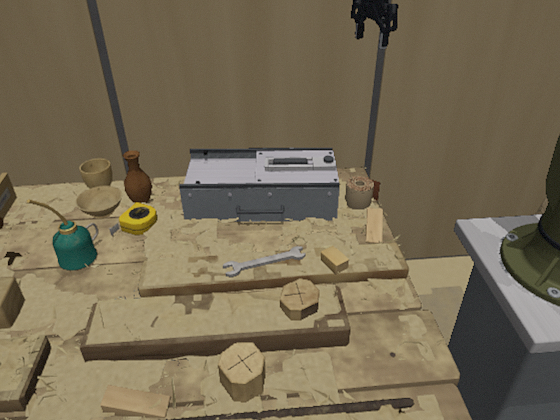

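The top view shows the chest with its button at about (374,295), the bar at about (377,250) and the rear at row 145. The side view shows the button at (328,159) and the bar at (290,161).

Run:
```python
from h import *
P=np.load("top0.npy"); p=cv2.imread("pics/top0.png")
r=P[140:310,325:425]; z=r[...,2]
m=(r[...,2]>.05)
print("z levels",np.nanpercentile(z[m],[5,25,50,75,95,99.5]))
for c in [(295,374),(235,377),(250,377),(265,377),(283,374),(200,360),(288,360)]: print(c,P[c].round(4),p[c])
top=r[m&(np.abs(z-np.nanmedian(z[m]))<.012)]
print(cv2.minAreaRect(top[:,:2].astype(np.float32)*1000))
g=p.max(2)
dark=(g<85)&(P[...,2]>.08)
dark[:,:352]=0;dark[:222]=0; dark[:,396:]=0;dark[301:]=0
n,l,st,ce=cv2.connectedComponentsWithStats(dark.astype(np.uint8))
for i in range(1,n):
    if st[i,4]>15:
        q=P[l==i]; print(st[i],ce[i].round(1),np.nanmedian(q,0).round(4),np.nanmax(q[:,2]),cv2.minAreaRect(q[:,:2].astype(np.float32)*1000))
S=np.load("side0.npy")
for c in [(159,328),(158,328),(161,290),(160,310)]: print("side",c,S[c].round(4))
cv2.imwrite("pics/crop.png",cv2.resize(p[140:312,320:430],None,fx=3.4,fy=3.4,interpolation=cv2.INTER_CUBIC))
```

```text
z levels [0.0653375  0.06780393 0.08735214 0.08997298 0.10129058 0.10846803]
(295, 374) [ 0.4065 -0.2562  0.1055] [ 99  98 100]
(235, 377) [ 0.518  -0.2624  0.1038] [ 99  96 100]
(250, 377) [ 0.4895 -0.2622  0.1045] [101 103 101]
(265, 377) [ 0.4614 -0.2619  0.1054] [96 97 99]
(283, 374) [ 0.4286 -0.2574  0.1   ] [212 211 212]
(200, 360) [ 0.5942 -0.2363  0.0686] [212 209 213]
(288, 360) [ 0.4193 -0.2343  0.0853] [210 210 213]
((550.4725952148438, -266.805908203125), (151.22183227539062, 320.02496337890625), 85.09858703613281)
[370 233   6  39  89] [372.1 253.4] [ 0.4816 -0.2532  0.1032] 0.10726890475374884 ((486.5439453125, -254.22532653808594), (4.5580830574035645, 70.42459106445312), 86.71106719970703)
side (159, 328) [ 0.411  -0.2469  0.11  ]
side (158, 328) [ 0.41   -0.2524  0.1092]
side (161, 290) [ 0.4893 -0.2562  0.1046]
side (160, 310) [ 0.445  -0.2695  0.0965]
```

View pics/crop.png

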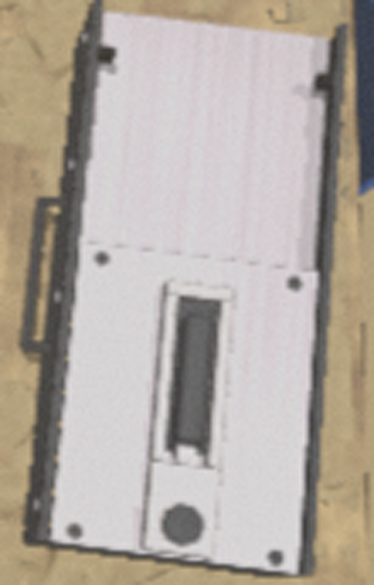

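The crop shows the chest turned slightly clockwise. The round button is at (183,523), the bar at (190,375) lies inside its frame, and the block is at the front.

```bash
cat >> h.py <<'E'
def goal(pos,yaw):
    """shift/turn (tool axes) from measured pose to pos with tool x at yaw(deg), z down"""
    from scipy.spatial.transform import Rotation as R
    s=manip.get_state(); T=np.array(s["tool_rot"])
    y=np.radians(yaw); G=np.array([[np.cos(y),np.sin(y),0],[np.sin(y),-np.cos(y),0],[0,0,-1]])
    print("shift",(T.T@(np.array(pos)-s["eef_pos"])).round(4),"turn",R.from_matrix(T.T@G).as_rotvec(degrees=True).round(2))
E
python3 - <<'E'
from h import *
P=np.load("top0.npy"); p=cv2.imread("pics/top0.png")
a=np.radians(-4.9); X=np.array([np.cos(a),np.sin(a)]); Y=np.array([-X[1],X[0]]); C=np.array([.5505,-.2668])
g=p.max(2)
for name,(v0,v1,u0,u1),zz in [("button",(286,304,364,385),.1),("bar",(225,277,367,388),.0985)]:
    m=np.zeros_like(g,bool); m[v0:v1,u0:u1]=1; m&=(g<125)&(P[...,2]>zz)
    q=P[m]; L=np.c_[(q[:,:2]-C)@X,(q[:,:2]-C)@Y]
    lo,hi=np.percentile(L,[1,99],axis=0); mid=(lo+hi)/2
    print(name,len(q),lo.round(4),hi.round(4),"world",(C+mid[0]*X+mid[1]*Y).round(4),"z",np.percentile(q[:,2],[10,50,90]).round(4))
S=np.load("side0.npy");q=S[154:165,322:335].reshape(-1,3);print("side button z",np.nanpercentile(q[:,2],[50,90,98]).round(4))
goal([.409,-.256,.17],-4.9)
E
```

```text
button 99 [-0.152  -0.0087] [-0.1335  0.0099] world [ 0.4083 -0.254 ] z [0.1069 0.1086 0.1097]
bar 352 [-0.0986 -0.0117] [-0.0196  0.0085] world [ 0.4915 -0.2633] z [0.1016 0.1054 0.1074]
side button z [0.1022 0.1096 0.1108]
shift [ 0.2684 -0.2234  0.0719] turn [-9.000e-02  2.000e-02  2.907e+01]
```

>>> apply_moves --rows '[0.045,-0.037,0,0,0,7,0,0.09,-0.074,0,0,0,14,0,0.135,-0.111,0,0,0,21,0,0.18,-0.148,0.02,0,0,29,0,0.225,-0.185,0.04,0,0,29,0,0.268,-0.223,0.072,0,0,29,0,0.268,-0.223,0.09,0,0,29,0,0.268,-0.223,0.095,0,0,29,0]'

```text
time_s: 0.9
eef_pos: [0.4099, -0.2525, 0.1457]
tool_rot: [[0.997, -0.079, -0.001], [-0.079, -0.997, 0.002], [-0.001, -0.002, -1.0]]
ft_force: [1.3, -0.3, 0.2]
opening: -0.0002
```

Run:
```python
from h import *
s=manip.get_state();print(s["joint_pos"].round(3),s["ft_force"].round(2),s["opening"])
goal([.408,-.255,.12],-4.9)
p,d,P=cloud("side")
cv2.imwrite("pics/s1.png",cv2.resize(p[60:220,180:390],None,fx=3.6,fy=3.6,interpolation=cv2.INTER_CUBIC))
```

```text
[ 0.636  0.402 -0.185  2.003  0.103  0.748 -1.261] [ 1.34 -0.32  0.21] -0.00022169498764539
shift [-0.0017  0.0027  0.0257] turn [-0.14  0.06  0.35]
```

View pics/s1.png

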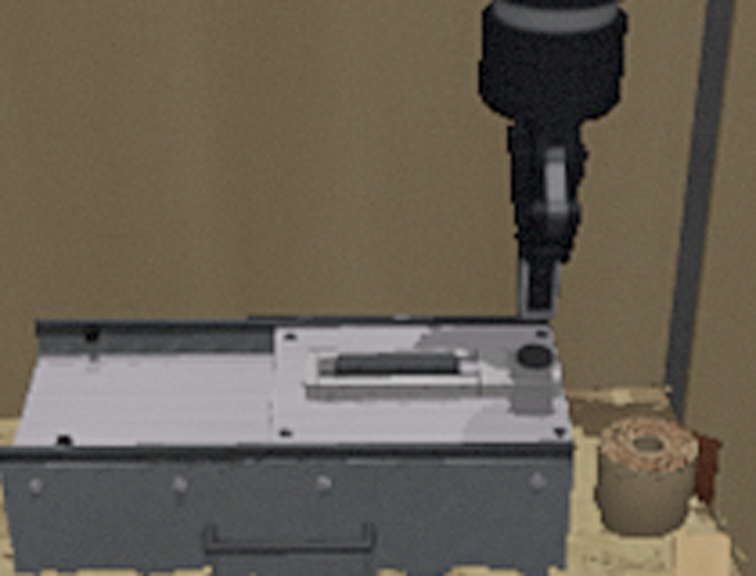

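The gripper is closed right above the button, with the tip at about (537,310) and the button at (534,355). I'll descend slowly.

>>> apply_moves --rows '[-0.0015,0.002,0.008,0,0,0,0,-0.0015,0.002,0.015,0,0,0,0,-0.0015,0.002,0.02,0,0,0,0,-0.0015,0.002,0.022,0,0,0,0,-0.0015,0.002,0.023,0,0,0,0,-0.0015,0.002,0.023,0,0,0,0]'

```text
time_s: 1.55
eef_pos: [0.4073, -0.2594, 0.1244]
tool_rot: [[0.996, -0.085, 0.0], [-0.085, -0.996, -0.0], [0.0, 0.0, -1.0]]
ft_force: [-1.4, 0.1, 0.3]
opening: 0.0002
```

>>> apply_moves --rows '[0.001,-0.0045,0.001,0,0,0,0,0.001,-0.0045,0.002,0,0,0,0,0.001,-0.0045,0.002,0,0,0,0]'

```text
time_s: 1.85
eef_pos: [0.4089, -0.2543, 0.1223]
tool_rot: [[0.996, -0.084, 0.0], [-0.084, -0.996, 0.0], [0.0, -0.0, -1.0]]
ft_force: [0.6, -1.3, -0.1]
opening: -0.0001
```

>>> apply_moves --rows '[0,0,0.001,0,0,0,0,0,0,0.002,0,0,0,0,0,0,0.002,0,0,0,0]'

```text
time_s: 2.15
eef_pos: [0.4088, -0.2546, 0.1203]
tool_rot: [[0.996, -0.084, 0.0], [-0.084, -0.996, -0.0], [0.0, 0.0, -1.0]]
ft_force: [0.1, 0.9, 0.3]
opening: 0.0001
```

Tip at 0.1093, no contact yet.

>>> apply_moves --rows '[0,0,0.0007,0,0,0,0,0,0,0.0015,0,0,0,0,0,0,0.0015,0,0,0,0]'

```text
time_s: 2.45
eef_pos: [0.4088, -0.2546, 0.1191]
tool_rot: [[0.996, -0.084, 0.0], [-0.084, -0.996, -0.0], [0.0, 0.0, -1.0]]
ft_force: [-1.3, 0.4, 4.7]
opening: -0.0001
```

>>> apply_moves --rows '[0,0,0.0007,0,0,0,0,0,0,0.0015,0,0,0,0,0,0,0.0015,0,0,0,0]'

```text
time_s: 2.75
eef_pos: [0.4088, -0.2546, 0.1177]
tool_rot: [[0.996, -0.084, 0.0], [-0.084, -0.996, -0.0], [0.0, 0.0, -1.0]]
ft_force: [-1.3, 1.2, 7.7]
opening: 0.0
```

>>> apply_moves --rows '[0,0,0.0007,0,0,0,0,0,0,0.0015,0,0,0,0,0,0,0.0015,0,0,0,0]'

```text
time_s: 3.05
eef_pos: [0.4088, -0.2546, 0.1163]
tool_rot: [[0.996, -0.084, 0.0], [-0.084, -0.996, -0.0], [0.0, 0.0, -1.0]]
ft_force: [-1.3, 1.0, 6.7]
opening: -0.0003
```

>>> apply_moves --rows '[0,0,0.0006,0,0,0,0,0,0,0.0012,0,0,0,0,0,0,0.0012,0,0,0,0]'

```text
time_s: 3.35
eef_pos: [0.4088, -0.2546, 0.115]
tool_rot: [[0.996, -0.084, 0.0], [-0.084, -0.996, -0.0], [0.0, 0.0, -1.0]]
ft_force: [-0.1, 0.1, 6.8]
opening: 0.0002
```

```bash
cat > b.py <<'E'
from h import *
p,d,P=cloud("side")
C=np.array([.489,-.262])
m=(np.hypot(P[...,0]-C[0],P[...,1]-C[1])<.045)&(P[...,2]<.2)
print("bar region z max",np.nanpercentile(P[m][:,2],[50,90,98]).round(4))
E
python3 b.py
```

```text
bar region z max [0.0991 0.1328 0.135 ]
```

The handle has popped up: its top is at 0.134, as expected. I'll retreat upward, open the fingers, and look at the bar.

>>> apply_moves --rows '[0,0,-0.03,0,0,0,0,0,0,-0.06,0,0,0,0,0,0,-0.065,0,0,0,0.045,0,0,-0.065,0,0,0,0.045]'

```text
time_s: 3.8
eef_pos: [0.4092, -0.2549, 0.1804]
tool_rot: [[0.996, -0.085, 0.002], [-0.085, -0.996, -0.001], [0.002, 0.001, -1.0]]
ft_force: [-0.0, -0.1, 0.4]
opening: 0.028
```

Run:
```python
from h import *
p,d,P=cloud("top"); cv2.imwrite("pics/t2.png",p)
m=(P[...,2]>.118)&(P[...,2]<.14)&(P[...,0]>.43)&(P[...,0]<.55)&(abs(P[...,1]+.262)<.04)
q=P[m];print(len(q),np.median(q,0).round(4),cv2.minAreaRect(q[:,:2].astype(np.float32)*1000),q.mean(0))
p,d,S=cloud("side")
m=(S[...,2]>.118)&(S[...,2]<.14)&(S[...,0]>.43)&(S[...,0]<.55)&(abs(S[...,1]+.262)<.04)
q=S[m];print("side",len(q),np.median(q,0).round(4),cv2.minAreaRect(q[:,:2].astype(np.float32)*1000),np.percentile(q[:,2],[2,98]))
goal([.489,-.262,.165],-4.9)
```

```text
401 [ 0.4838 -0.2595  0.1322] ((484.5667724609375, -260.83843994140625), (16.6497859954834, 77.09217071533203), 84.78877258300781) [ 0.48445114 -0.25967522  0.1313506 ]
side 329 [ 0.4877 -0.2538  0.1297] ((485.985595703125, -256.89361572265625), (16.934232711791992, 77.01272583007812), 87.30780029296875) [0.11957616 0.1355254 ]
shift [0.0811 0.0008 0.0138] turn [-0.02  0.06  0.06]
```

>>> apply_moves --rows '[0.04,-0.001,0,0,0,0,0.045,0.0785,-0.001,0,0,0,0,0.045,0.0785,-0.001,0.01,0,0,0,0.045,0.0785,-0.001,0.025,0,0,0,0.045,0.0785,-0.001,0.04,0,0,0,0.045,0.0785,-0.001,0.05,0,0,0,0.045,0.0785,-0.001,0.056,0,0,0,0.045,0.0785,-0.001,0.056,0,0,0,0.045]'

```text
time_s: 4.7
eef_pos: [0.4863, -0.2599, 0.1225]
tool_rot: [[0.996, -0.084, -0.002], [-0.084, -0.996, 0.001], [-0.002, -0.001, -1.0]]
ft_force: [-0.5, -0.2, -0.3]
opening: 0.0451
```

Run:
```python
from h import *
s=manip.get_state();print(s["ft_force"].round(2),s["opening"],s["joint_pos"].round(3))
goal([.4865,-.2605,.123],-4.9)
p,d,P=cloud("side")
cv2.imwrite("pics/s3.png",cv2.resize(p[60:220,180:390],None,fx=3.6,fy=3.6,interpolation=cv2.INTER_CUBIC))
```

```text
[-0.45 -0.24 -0.29] 0.0450531374954325 [ 0.564  0.522 -0.177  1.854  0.125  0.778 -1.335]
shift [ 0.0002  0.0006 -0.0005] turn [-0.05  0.12  0.07]
```

View pics/s3.png

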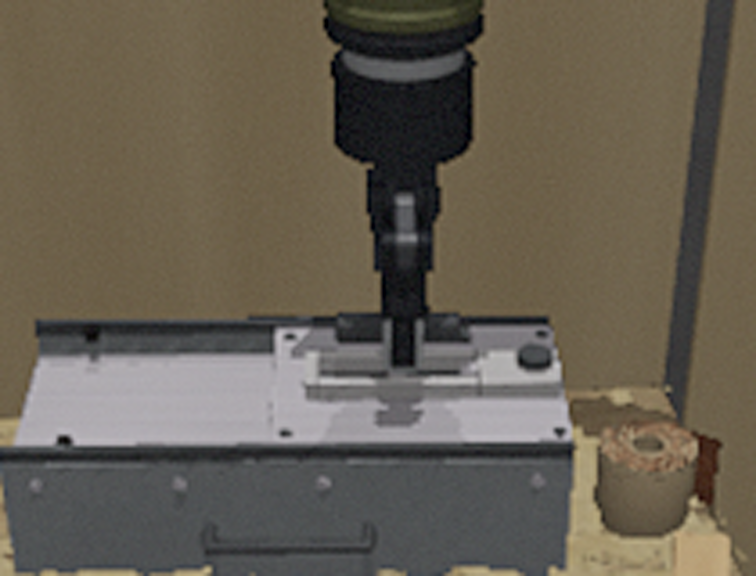

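The fingers straddle the bar at its middle: the finger is at x≈404 and the bar spans 338–470. I'll close on it.

>>> apply_moves --rows '[0,0,0,0,0,0,0.025,0,0,0,0,0,0,0.015,0,0,0,0,0,0,0.008,0,0,0,0,0,0,0.008,0,0,0,0,0,0,0.008]' --squeeze 30

```text
time_s: 5.25
eef_pos: [0.4874, -0.2607, 0.1241]
tool_rot: [[0.996, -0.085, 0.001], [-0.085, -0.996, -0.001], [0.001, 0.001, -1.0]]
ft_force: [-0.5, -2.2, 2.9]
opening: 0.0152
```

>>> apply_moves --rows '[0,0,0,0,0,-4,0.008,0,0,0,0,0,-10,0.008,0,0,0,0,0,-16,0.008,0,0,0,0,0,-22,0.008,0,0,0,0,0,-28,0.008,0,0,0,0,0,-34,0.008,0,0,0,0,0,-40,0.008,0,0,0,0,0,-40,0.008]'

```text
time_s: 6.05
eef_pos: [0.4875, -0.2614, 0.124]
tool_rot: [[0.817, 0.576, 0.001], [0.576, -0.817, -0.001], [0.0, 0.002, -1.0]]
ft_force: [0.3, -4.4, 2.4]
opening: 0.0157
```

>>> apply_moves --rows '[0,0,0,0,0,-6,0.008,0,0,0,0,0,-12,0.008,0,0,0,0,0,-18,0.008,0,0,0,0,0,-24,0.008,0,0,0,0,0,-29,0.008,0,0,0,0,0,-32,0.008,0,0,0,0,0,-32,0.008,0,0,0,0,0,-32,0.008]'

```text
time_s: 6.85
eef_pos: [0.4879, -0.2618, 0.1241]
tool_rot: [[0.392, 0.92, 0.002], [0.92, -0.392, -0.002], [-0.001, 0.003, -1.0]]
ft_force: [2.0, -5.1, 2.4]
opening: 0.0153
```

Run:
```python
from h import *
s=manip.get_state();T=s["tool_rot"];print(s["ft_force"].round(2),s["ft_torque"].round(3),s["opening"],np.degrees(np.arctan2(T[1,0],T[0,0])),s["joint_pos"].round(3))
X=np.array([np.cos(np.radians(-4.9)),np.sin(np.radians(-4.9)),0]);print("per 100mm",(T.T@X*.1).round(4))
p,d,P=cloud("top")
cv2.imwrite("pics/t4.png",cv2.resize(p[130:320,310:440],None,fx=3,fy=3,interpolation=cv2.INTER_CUBIC))
p,d,P=cloud("side")
cv2.imwrite("pics/s4.png",cv2.resize(p[60:220,180:390],None,fx=3.6,fy=3.6,interpolation=cv2.INTER_CUBIC))
```

```text
[ 1.97 -5.1   2.38] [-1.274 -0.342 -0.127] 0.015340828302956534 66.89968291267738 [ 0.797  0.56  -0.537  1.848  0.378  0.833 -0.333]
per 100mm [0.0312 0.095  0.0002]
```

View pics/s4.png

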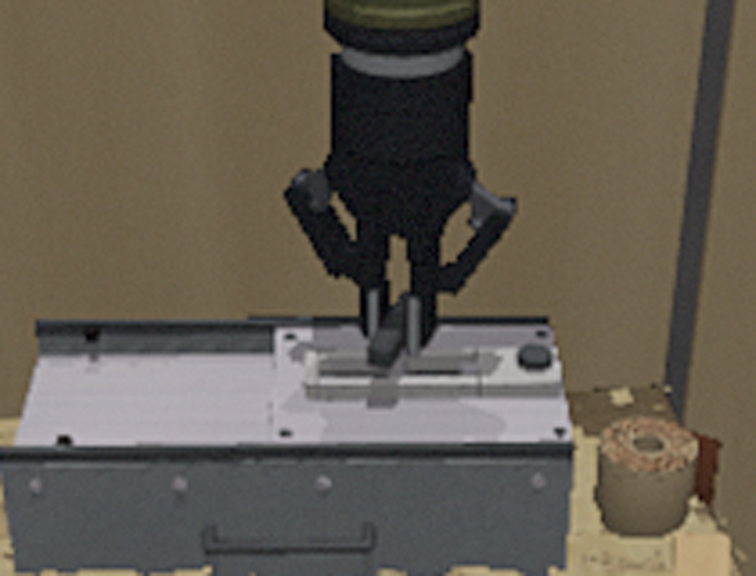

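The bar is turned about 72° in the grip (around (395,335)). Now I'll slide a little first and check the force.

>>> apply_moves --rows '[0.001,0.003,0,0,0,0,0.008,0.0022,0.0067,0,0,0,0,0.008,0.0037,0.0114,0,0,0,0,0.008,0.005,0.0152,0,0,0,0,0.008,0.005,0.0152,0,0,0,0,0.008]'

```text
time_s: 7.45
eef_pos: [0.5025, -0.263, 0.1235]
tool_rot: [[0.393, 0.92, -0.001], [0.92, -0.393, -0.002], [-0.002, -0.0, -1.0]]
ft_force: [-0.7, -6.8, 2.6]
opening: 0.0154
```

>>> apply_moves --rows '[0.003,0.0095,0,0,0,0,0.008,0.0075,0.0238,0,0,0,0,0.008,0.012,0.038,0,0,0,0,0.008,0.0165,0.0523,0,0,0,0,0.008,0.021,0.0665,0,0,0,0,0.008,0.024,0.076,0,0,0,0,0.008,0.0256,0.0805,0,0,0,0,0.008,0.0256,0.0805,0,0,0,0,0.008]'

```text
time_s: 8.25
eef_pos: [0.5875, -0.2704, 0.1235]
tool_rot: [[0.391, 0.92, 0.0], [0.92, -0.391, -0.002], [-0.001, 0.001, -1.0]]
ft_force: [0.8, -5.6, 3.1]
opening: 0.015
```

Fully slid, about 100 mm. I'll open the fingers and lift away.

>>> apply_moves --rows '[0,0,0,0,0,0,0.04,0,0,0,0,0,0,0.085,0,0,0,0,0,0,0.085,0,0,0,0,0,0,0.085,0,0,-0.01,0,0,0,0.085,0,0,-0.04,0,0,0,0.085,0,0,-0.09,0,0,0,0.085,0,0,-0.12,0,0,0,0.085]'

```text
time_s: 9.05
eef_pos: [0.5883, -0.268, 0.2479]
tool_rot: [[0.387, 0.922, 0.004], [0.922, -0.387, 0.0], [0.002, 0.004, -1.0]]
ft_force: [0.9, -0.1, -0.0]
opening: 0.0849
```

Run:
```python
from h import *
p,d,P=cloud("side")
cv2.imwrite("pics/s5.png",cv2.resize(p[30:290,120:400],None,fx=2.2,fy=2.2,interpolation=cv2.INTER_CUBIC))
S=P
m=(S[...,2]>.118)&(S[...,2]<.14)&(S[...,0]>.5)&(S[...,0]<.68)&(abs(S[...,1]+.27)<.05)
q=S[m];print("bar",len(q),np.median(q,0).round(4),cv2.minAreaRect(q[:,:2].astype(np.float32)*1000),np.percentile(q[:,2],[2,98]))
s=manip.get_state();print(s["eef_pos"],s["ft_force"])
```

```text
bar 324 [ 0.5862 -0.2624  0.1305] ((584.7892456054688, -265.4756164550781), (19.00901222229004, 76.0709457397461), 82.60514831542969) [0.1204644  0.13566869]
[ 0.59007697 -0.2683368   0.25252837] [2.54982319 0.18191189 3.23614272]
```

View pics/s5.png

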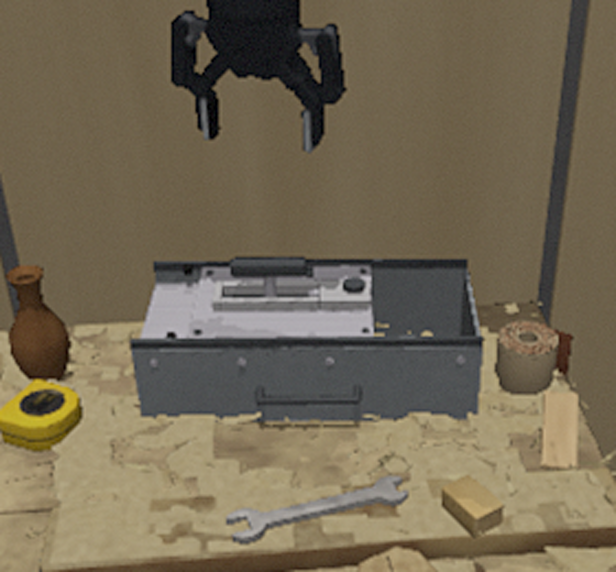

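The cover is open (bar at (270,265), still up) and the spanner and offcut are undisturbed. I'll let the arm settle, then hand in.

>>> apply_moves --rows '[0,0,0,0,0,0,0.085,0,0,0,0,0,0,0.085,0,0,0,0,0,0,0.085]'

```text
time_s: 9.4
eef_pos: [0.5865, -0.2687, 0.2424]
tool_rot: [[0.388, 0.922, -0.002], [0.922, -0.388, 0.001], [0.0, -0.002, -1.0]]
ft_force: [-0.1, -0.0, -0.5]
opening: 0.0851
```

Run:
```python
from h import *
print(manip.get_state()["ft_force"]); print(manip.job_done())
```

```text
[-0.12334005 -0.0380857  -0.52482872]
the job is handed in; nothing more can be done
None
```

The chest is open and the job is handed in at about 9.4 s; the hand-in reports no verdict, so these are my own checks.

- **Button:** I pressed it in small steps until the T-handle popped up. The highest force I read between steps was about 8 N, and the top of the bar then measured 0.135 m.
- **Handle:** I gripped the bar and turned it about 72° (1.25 rad) counter-clockwise. That is just short of the 1.3 rad stop, but well past the 1.05 rad needed.
- **Cover:** holding the handle turned, I slid the cover back. The tool moved about 100 mm, and the largest force I read was about 7 N sideways.
- **Last checks:** after I let go and lifted clear, the side camera put the bar about 99 mm further back and still up (top about 0.135 m). The tool force was near zero, so the robot was touching nothing. The spanner and offcut looked undisturbed.
- **Not checked:** the higher batten with the blank was outside the final picture, but the arm never went near it.

No check failed. The two cameras differed by 1 to 4 mm on the bar's position, within what the grip allowed.

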